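# Measure a test cut on the bench depth gauge and hold it down for the reading

## Robot

A 6-joint arm with a two-finger parallel gripper is mounted at the origin on a cart in front of the work surface, level with it; the furniture and walls round the work are solid. World frame = base frame: x ahead of the robot, y to its left, z up, the work surface at z = 0. Lengths are in mm, angles in rad, forces in N, time in s.
With the tool pointing down it reaches from about 275 to 825 mm from the base axis. Payload 4.9 kg.
Tool frame: the origin (TCP) lies at the very end of the fingers, on their centre line; the grasp point (between the pads) lies 19 mm behind it; z points along the fingers, y is the direction in which the jaws open and shut (so a half turn about z gives the same grasp; the last joint's range is limited). The gripper opens to 85 mm and grips with 20 to 120 N. Pads are 22 mm wide; open, the fingers measure 114 mm over their backs; the gripper's body (76 mm by 85 mm) begins 54 mm behind the grasp point. The pads swing forward as they close: fully open they stand 13 mm farther back than shut.
Start: joints at [-1.267, 0.326, -0.193, 1.052, 0, 1.437], TCP at [233.185, -498.14, 231.281] pointing down, gripper open.
Joint ranges: [-2.65, 2.65], [-0.97, 1.79], [-1.3, 1.35], [-1.93, 2.1], [-1.47, 1.37], [-3.14, 3.14]. Speed limits (rad/s): [2.57, 2.57, 3.14, 3.14, 3.14, 3.14].

## Interface

Orientations are given as [roll, pitch, yaw] about the fixed x, y, z axes, in that order (R = Rz(yaw) Ry(pitch) Rx(roll)).
In Python, from bench import bot, solve_ik, imaging gives the robot as it stands. Calls block until the motion is done:
- bot.move_ptp(position, orientation): joint-space move of the TCP to a pose.
- bot.movel(position, rot=None, max_speed=150, threshold=None): straight line of the TCP; rot=None keeps the orientation; max_speed is the mean speed in mm/s. With threshold (N) it stops when the force on the tool has changed by that much, and returns True; else False.
- bot.move_j(angles): joint-space move.
- bot.grip(opening, effort=None): opening from 0.0 (shut) to 1.0 (fully open); effort is the grip in N (None keeps the last); returns when the fingers have stopped.
- bot.dwell(seconds).
- solve_ik(position, orientation): joint angles nearest the present ones, or None.
- bot.get_state(): the state.
- imaging.capture(name): name is "scene" or "top" or "wrist"; returns the picture (480x640x3 uint8, blue, green, red); there is no depth.
- imaging.camera_model(name): a dict with "K" (3x3 intrinsics, pixels), "position" and "rotation" of the camera in the world. Camera axes: x right, y up, looking along -z (the intrinsics and any distortion apply to the point x, -y, -z); pixel columns grow to the right and rows downward; lengths in mm; the calibration is good to about 2 mm. A picture is of the moment at which its call begins: read the wrist's pose just before it. camera_model takes no time and is no camera call; for the wrist camera it gives the pose at the moment of the call.
A pose or a line that the arm cannot do raises bot.IKError and nothing moves.
- bot.sign_off(): hands the job in, once; it reports no verdict.
The state is a dict: "t": time; "qpos": joint angles; "joint_velocities": joint speeds; "effort": joint torques, N m; "tcp_pos": TCP position; "orientation": TCP orientation; "contact_force": force on the tool from outside, world axes, zero at the start; "wrist_torque": the same for the moment, N m; "opening": opening from 0.0 (shut) to 1.0 (fully open).
Only numpy, scipy, OpenCV 4.12 (cv2) and the standard library are available. Lean on these libraries where they do the work, as an engineer would, in place of code of your own. Each camera call takes 0.05 s, during which the arm holds its last target.

## Task

Measure the test cut in the underside of the brass bar on the bench depth gauge. For the datum, set the uncut end (the one with the hanging hole) in the nest and press the bar down on the sprung plunger until it lies flat on the table, and keep it down for about a second; then lift it, turn it end for end and press it down flat in the same way with the cut end in the nest. Press firmly but do not ram the gauge, leave the other things where they lie, and finish with the gripper still holding the cut end down flat against the spring, so that the depth can be read off the dial.

Things in the scene. Friction and masses are not known exactly. Their poses are not given: they have to be found in the camera images.
- test_bar: The bar to measure: brass, 80 mm long, 22 wide, 20 high, about 0.28 kg, loose on the desk. One end has a round hanging hole (7 mm, upright, 9 mm from that end), the other the test cut. Origin at the centre of its underside; +x runs along the bar to the cut end, z up. Grasp it across its 22 mm width at mid-length.
- cut_end (a point): Middle of the lower edge of the test bar's cut end, 40 mm from the bar's origin along +x. The test cut is a slot across the whole width of the underside, 11 mm wide and 4 mm deep, its middle 20 mm from this end; it shows as a notch in the lower edge of both long sides.
- hole_end (a point): Middle of the lower edge of the test bar's other, uncut end (the one with the hanging hole), 40 mm from the bar's origin along -x. The underside is plain 20 mm from this end.
- gauge: Bench depth gauge, fixed: grey stand on a base of 104x66 mm, with a level steel table 86 mm above the desk and a round dial below it, face towards the robot, whose needle follows the plunger. Origin on the desk straight under the plunger; +x runs along the table to the nest's end lip, z up. The base reaches 72 mm to -x, 32 mm to +x, 35 mm to either side.
- table: The gauge's ground steel table, the hard stop on which the bar must lie flat: 38 mm wide, from 64 mm on the gauge's -x side to 23 mm on its +x side of the plunger, top 86 mm above the desk. The plunger comes up through a window in it. Origin and axes as the gauge.
- nest (a point): Point on the table top, 20 mm to +x of the plunger, where the middle of the lower edge of the bar's end belongs (axes as the gauge). Round it is the nest: two side cheeks 26 mm apart, from 4 to 24 mm to +x of the plunger, flared at the top, 14 mm high above the table, and the end lip 3 mm beyond this point, 8 mm high.
- rest (a point): Point on the table top, 20 mm to -x of the plunger on the centre line: the middle of the bar's underside lies here when an end of the bar is in the nest. At this place the table is open at both sides (38 mm wide), free for the fingers. The key machine on the right, 0.21 m high, reaches from the middle of the desk to world y = 0.20; keep the hand clear of it.
- plunger (a joint): Travel (m), downwards, of the gauge's sprung pin, 5 mm thick with a round tip. At 0 the tip stands 10 mm above the table; the bar presses it down. It resists with 3 N plus 0.4 N per mm and lifts the bar again as soon as the hand lets go. With the hole end flat on the table it reads 0.010, with the cut end 0.006 (tip in the slot).
- spare_bar: Bystander, loose on the desk, to be left alone: plain copper bar, 76 mm long, 16 wide, 14 high (not the test bar: thinner, no hole, no slot); origin at the centre of its underside.
- padlock: Bystander, loose on the desk, to be left alone: small brass padlock lying flat, about 43x37x13 mm; origin at the centre of its underside.
- spare_wheel: Bystander, loose on the desk, to be left alone: toothed steel cutter wheel lying flat, 60 mm across, 10 mm thick; origin at the centre of its underside.

How it is judged (in metres and radians):
On the way:
1. the uncut end is in the nest and the bar is pressed down flat on the table, the plunger fully in (x of hole_end in the frame of nest between -0.005 and 0.005 m and y of hole_end in the frame of nest between -0.004 and 0.004 m and z of each of hole_end, cut_end in the frame of nest below 0.0015 m and angle between test_bar's own z axis and vertical below 0.05 rad and angle between the x axis of test_bar and the x axis of gauge, either way round below 0.08 rad and contact force between test_bar and table between 1 and 35 N and value of joint plunger between 0.0085 and 0.0115 m), for 0.5 s.
At the end, for the whole second after the job is handed in: The fingers still press the bar flat on the table (both ends within 1.5 mm, tilt under 0.05 rad) with 1 to 35 N, its cut end in the nest (5 mm along, 4 mm across, 0.08 rad in line), the plunger at 4.5 to 7.5 mm with its tip in the cut, the bar at rest (x of cut_end in the frame of nest between -0.005 and 0.005 m and y of cut_end in the frame of nest between -0.004 and 0.004 m and z of each of cut_end, hole_end in the frame of nest below 0.0015 m and angle between test_bar's own z axis and vertical below 0.05 rad and angle between the x axis of test_bar and the x axis of gauge, either way round below 0.08 rad and contact force between test_bar and table between 1 and 35 N and value of joint plunger between 0.0045 and 0.0075 m and contact force between the fingers and test_bar above 1 N and linear speed of test_bar below 0.02 m/s); the arm keeps its last pose, push and grip.
It fails at once if the bar is rammed down on the table (over 50 N) (contact force between test_bar and table above 50 N).
It fails at once if a bystander is pushed more than 30 mm from its place (distance of any of spare_bar, padlock, spare_wheel from where it was at the start of the episode above 0.03 m).
It also fails if it takes over 64 s, if anything falls off the work surface, if the arm or the gripper's body presses on something with over 40 N, if the wrist force passes 120 N, or if a joint passes its speed limit or range.

## Working session

There is one attempt and no reset: what is moved stays moved. The work goes in short steps, each a Python script; the robot and the scene stay as the last script left them, time stands still between calls to the robot, and variables do not carry over. Pictures are saved under pics/ and viewed, and the job is handed in when it is done.

```bash
ls; mkdir -p pics; python3 - <<'E'
from bench import bot, imaging
import cv2
for n in ["scene","top","wrist"]:
    m=imaging.camera_model(n); im=imaging.capture(n)
    cv2.imwrite(f"pics/{n}0.png",im); print(n,m)
print(bot.get_state())
E
```

```text
pics
scene {'K': array([[598.41976984,   0.        , 318.41782751],
       [  0.        , 598.41976984, 243.4888547 ],
       [  0.        ,   0.        ,   1.        ]]), 'position': array([-41.0194965 , 853.4468311 , 493.95264944]), 'rotation': array([ 1.09533789, -0.0135848 , -2.45686357])}
top {'K': array([[444.40953484,   0.        , 319.43652579],
       [  0.        , 444.40953484, 238.42310048],
       [  0.        ,   0.        ,   1.        ]]), 'position': array([420.9469089 , 244.12318536, 919.79011056]), 'rotation': array([ 0.06411619, -0.03266518, -1.55196034])}
wrist {'K': array([[418.18879587,   0.        , 321.48315537],
       [  0.        , 418.18879587, 231.38189612],
       [  0.        ,   0.        ,   1.        ]]), 'position': array([ 308.90607226, -462.9225936 ,  374.48811842]), 'rotation': array([-0.33099295,  0.00140141, -1.13092766])}
{'t': 0.15, 'qpos': array([-1.26720707e+00,  3.26788090e-01, -1.93334664e-01,  1.05197761e+00,
        2.89481475e-05,  1.43656471e+00]), 'joint_velocities': array([ 0.00128872,  0.00012936,  0.00317576, -0.0013898 , -0.00112086,
       -0.00092253]), 'effort': array([ 9.67678388e-04, -4.43703532e+01,  2.62665349e+01,  1.04192051e-02,
       -7.44542876e-05, -9.09142329e-06]), 'tcp_pos': array([ 233.0572295 , -497.71541294,  230.68124027]), 'orientation': array([-3.14030423e+00, -2.03204939e-04,  4.37820726e-01]), 'contact_force': array([-0.70499769,  0.49598079, -0.18914749]), 'wrist_torque': array([-0.05176115, -0.0240691 ,  0.01663479]), 'opening': 0.9983620034126542}
```

View pics/scene0.png

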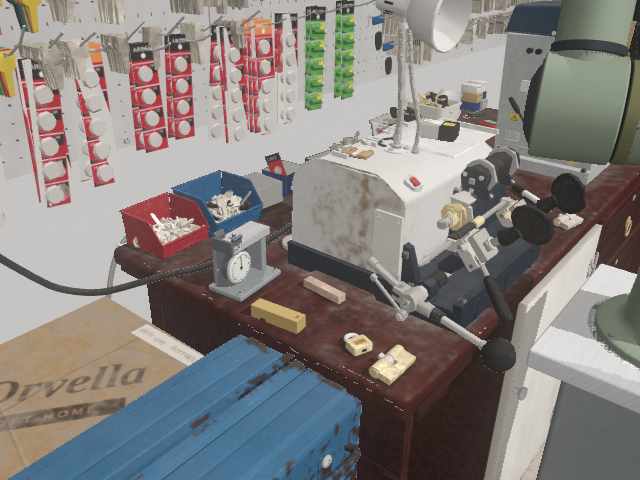

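View pics/top0.png

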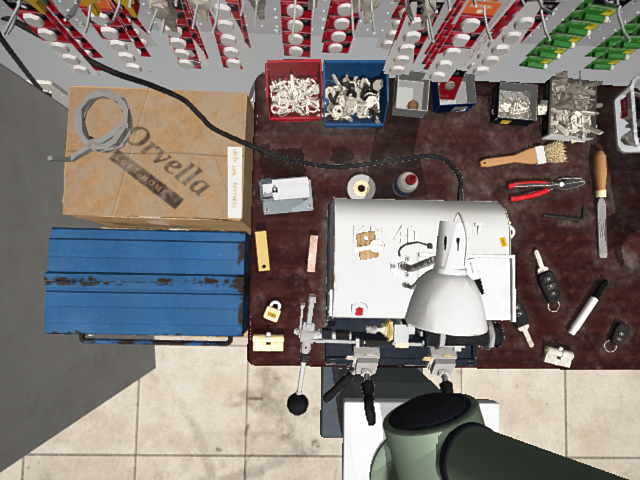

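View pics/wrist0.png

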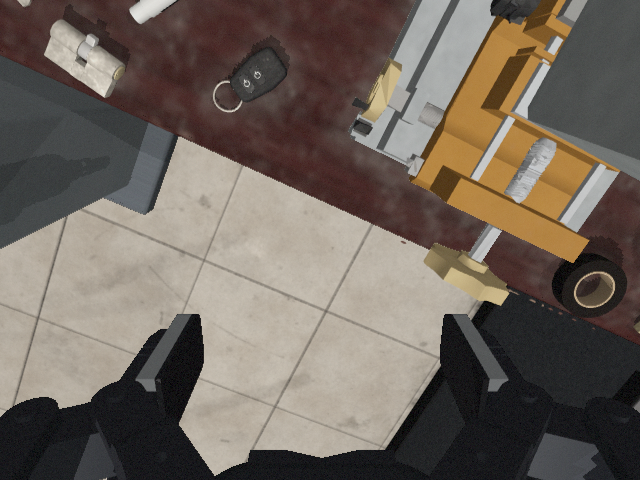

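```bash
cat > h.py <<'E'
import numpy as np, cv2
from scipy.spatial.transform import Rotation as Ro
def ray(m,uv):
    K=m['K']; R=Ro.from_euler('xyz',m['rotation']).as_matrix()
    d=np.linalg.inv(K)@np.array([uv[0],uv[1],1.]); d=R@np.array([d[0],-d[1],-d[2]])
    return np.array(m['position']),d/np.linalg.norm(d)
def onz(m,uv,z):
    p,d=ray(m,uv); return p+d*(z-p[2])/d[2]
def tri(ms,uvs):
    A=np.zeros((3,3));b=np.zeros(3)
    rs=[ray(m,u) for m,u in zip(ms,uvs)]
    for p,d in rs:
        P=np.eye(3)-np.outer(d,d);A+=P;b+=P@p
    x=np.linalg.solve(A,b)
    return x,max(np.linalg.norm((np.eye(3)-np.outer(d,d))@(x-p)) for p,d in rs)
def proj(m,X):
    R=Ro.from_euler('xyz',m['rotation']).as_matrix()
    c=R.T@(np.array(X)-m['position']); c=np.array([c[0],-c[1],-c[2]]); q=m['K']@c; return q[:2]/q[2]
E
python3 - <<'E'
from h import *
from bench import imaging, bot
T=imaging.camera_model('top');S=imaging.camera_model('scene')
for n,uv,z in [("bar",(262,251),20),("gauge",(287,193),86),("spare",(313,252),14),("padlock",(273,310),0),("machTL",(332,200),210),("machBL",(330,318),210)]:
    print(n,onz(T,uv,z).round(0))
# lamp head: top view, scene view
print("lamp tri",tri([T,S],[(447,285),(440,15)]))
print("lamp base", tri([T,S],[(455,218),(398,148)]))
st=bot.get_state(); print(proj(T,st['tcp_pos']),proj(imaging.camera_model('wrist'),st['tcp_pos']))
a=cv2.imread('pics/top0.png')[160:360,240:340]
b=cv2.imread('pics/scene0.png')[210:390,200:420]
cv2.imwrite('pics/top0z.png',cv2.resize(a,None,fx=3,fy=3,interpolation=2))
cv2.imwrite('pics/scene0z.png',cv2.resize(b,None,fx=3.3,fy=3.3,interpolation=2))
E
```

```text
bar [451. 331.  20.]
gauge [560. 281.  86.]
spare [452. 228.  14.]
padlock [332. 308.   0.]
machTL [529. 203. 210.]
machBL [341. 203. 210.]
lamp tri (array([393.57853199,  69.72818581, 396.4085641 ]), np.float64(10.700944924527919))
lamp base (array([500.74519805, -21.21727045, 160.41081459]), np.float64(11.924071363895935))
[774.54535091 395.63946389] [319.69191518 313.72422599]
```

View pics/top0z.png

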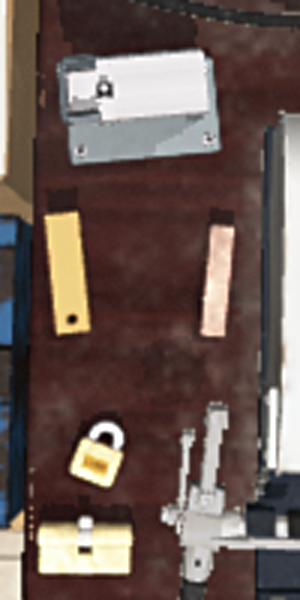

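View pics/scene0z.png

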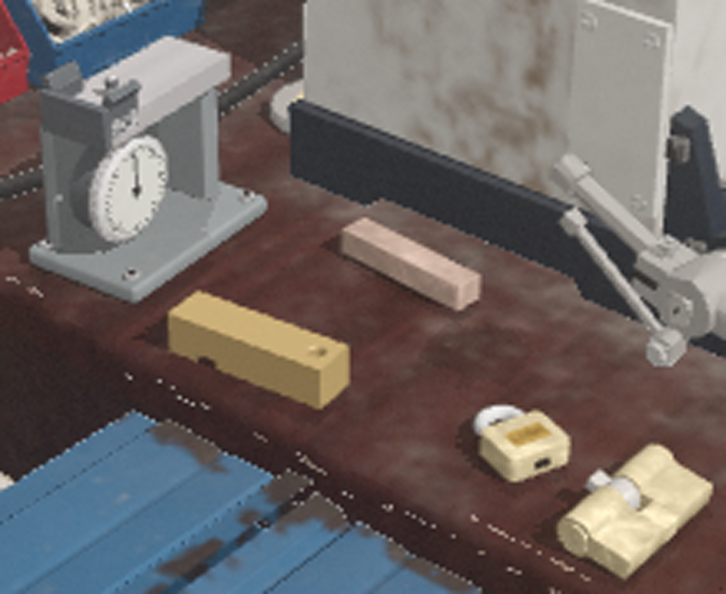

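```bash
python3 - <<'E'
from h import *
from bench import bot, solve_ik
rows=[];R=[];Z=[];Qs=[]
for r in range(280,780,60):
  for z in range(20,760,60):
    a=-1.1
    q=solve_ik([r*np.cos(a),r*np.sin(a),z],[np.pi,0,0.438])
    if q is None: continue
    q=np.array(q);Qs.append(q);R.append(r);Z.append(z)
Qs=np.array(Qs);print(len(Qs)); 
print((Qs[:,1]-Qs[:,2]+Qs[:,3])[:5],Qs[:3,0],Qs[:3,5])
M=np.c_[np.ones(len(Qs)),np.sin(Qs[:,1]),np.cos(Qs[:,1]),np.sin(Qs[:,1]-Qs[:,2]),np.cos(Qs[:,1]-Qs[:,2])]
for y in (R,Z):
    s,res,_,_=np.linalg.lstsq(M,np.array(y,float),rcond=None);print(s.round(1),res)
for r,z in [(280,500),(300,600),(300,700),(350,600),(400,600),(450,600),(550,500)]:
    a=-1.1;print(r,z,solve_ik([r*np.cos(a),r*np.sin(a),z],[np.pi,0,0.438]))
E
```

```text
88
[1.57079633 1.57079633 1.57079633 1.57079633 1.57079633] [-1.36598229 -1.36598229 -1.36598229] [1.33761036 1.33761036 1.33761036]
[ 23.1 504.6 -10.1  68.6 392.2] [8.32252309]
[-118.7    0.   514.  -398.2   69.7] [2.01948939e-24]
280 500 [-1.36598229 -0.22858783 -0.10547951  1.69390465  0.          1.33761036]
300 600 [-1.34786352 -0.10907359  0.25739318  1.9372631   0.          1.35572913]
300 700 None
350 600 [-1.3118672  -0.01244919  0.34534675  1.92859226  0.          1.39172545]
400 600 [-1.28505439  0.0891885   0.45274091  1.93434873  0.          1.41853826]
450 600 [-1.26429367  0.19875158  0.58571615  1.9577609   0.          1.43929898]
550 500 [-1.23422082  0.32197867  0.47900546  1.72782312  0.          1.46937183]
```

```bash
python3 - <<'E'
from h import *
from bench import bot, solve_ik, imaging
bot.move_j([-1.267,-0.109,0.257,1.937,0,1.437])
print(bot.get_state()['t'],bot.get_state()['tcp_pos'])
bot.move_j([0.45,-0.109,0.257,1.937,0,0.5])
st=bot.get_state();print(st['t'],st['tcp_pos'],st['orientation'])
q=solve_ik([480,300,330],[np.pi,0,np.pi]);print(q)
cv2.imwrite('pics/scene1.png',imaging.capture('scene'));cv2.imwrite('pics/top1.png',imaging.capture('top'))
E
```

```text
1.7917 [ 157.3928779  -256.14516495  598.95633432]
3.6083 [230.31742333 192.52402626 599.64505884] [-3.14106843e+00 -5.07236531e-04  3.09019522e+00]
[0.4282037  0.31444221 0.0418063  1.29816041 0.         0.4282037 ]
```

View pics/scene1.png

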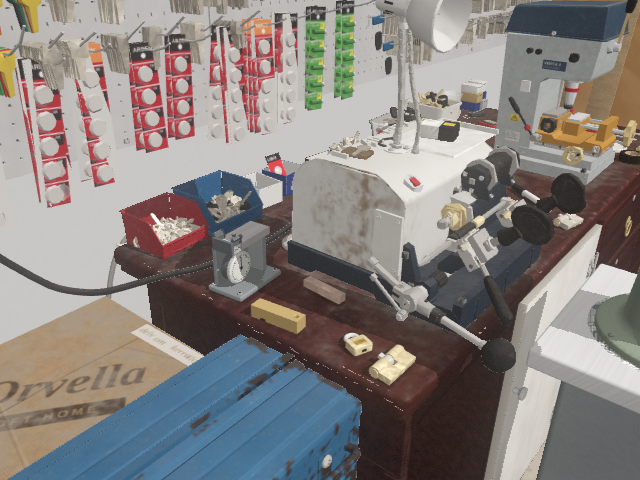

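View pics/top1.png

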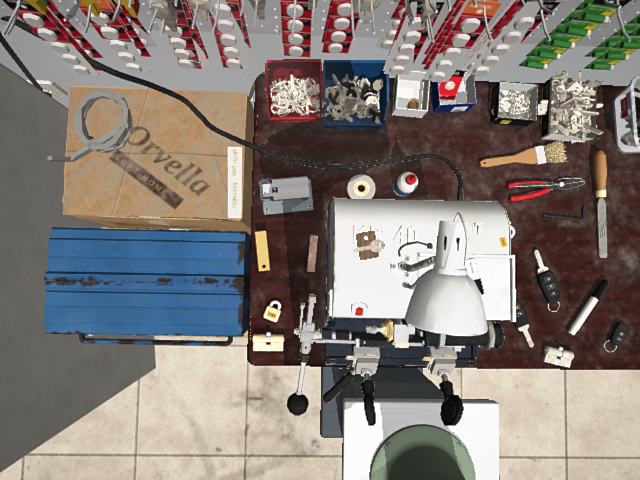

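```bash
python3 - <<'E'
from h import *
import pickle
from bench import bot, solve_ik, imaging
bot.move_ptp([480,300,330],[np.pi,0,np.pi])
st=bot.get_state();print(st['t'],st['tcp_pos'],st['orientation'],st['contact_force'])
m=imaging.camera_model('wrist');im=imaging.capture('wrist');cv2.imwrite('pics/w1.png',im);pickle.dump(m,open('w1.pkl','wb'))
cv2.imwrite('pics/scene2.png',imaging.capture('scene'));print(m)
E
```

```text
5.1333 [480.13898691 300.08792923 331.39256088] [ 3.14078001e+00  1.79026399e-03 -3.14157220e+00] [-0.66275235 -0.10127491  0.22224544]
{'K': array([[418.18879587,   0.        , 321.48315537],
       [  0.        , 418.18879587, 231.38189612],
       [  0.        ,   0.        ,   1.        ]]), 'position': array([396.36212994, 299.42759396, 475.12631261]), 'rotation': array([-3.31253963e-01, -3.09607080e-04,  1.57285541e+00])}
```

View pics/w1.png

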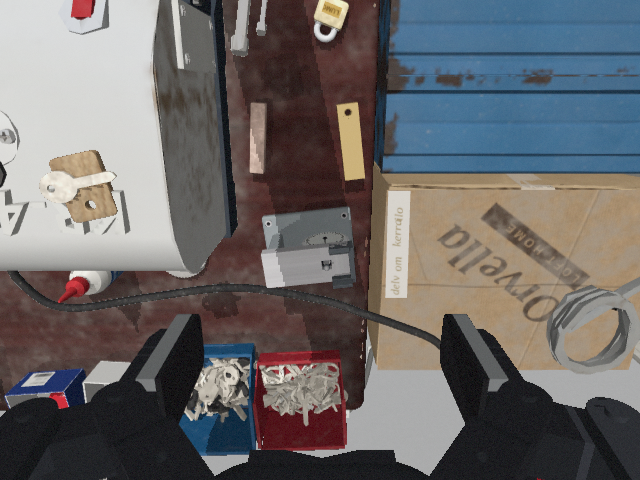

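View pics/scene2.png

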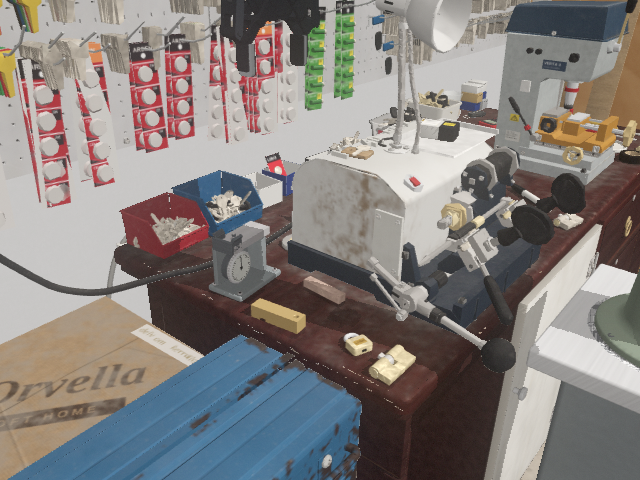

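```bash
python3 - <<'E'
from h import *
import pickle
from bench import bot, solve_ik, imaging
bot.movel([550,310,200],max_speed=200)
st=bot.get_state();print(st['t'],st['tcp_pos'],st['orientation'],st['contact_force'])
m=imaging.camera_model('wrist');im=imaging.capture('wrist');cv2.imwrite('pics/w2.png',im);pickle.dump(m,open('w2.pkl','wb'))
for n in ('w1','w2'):
    im=cv2.imread(f'pics/{n}.png'); c=im[90:300,230:390] if n=='w1' else im
    cv2.imwrite(f'pics/{n}z.png',cv2.resize(c,None,fx=2.8,fy=2.8,interpolation=2) if n=='w1' else im)
E
```

```text
6.125 [550.19073329 310.27366379 201.259764  ] [ 3.14094693e+00  1.27884577e-03 -3.14139139e+00] [-0.5745971  -0.21398774  0.18198874]
```

View pics/w1z.png

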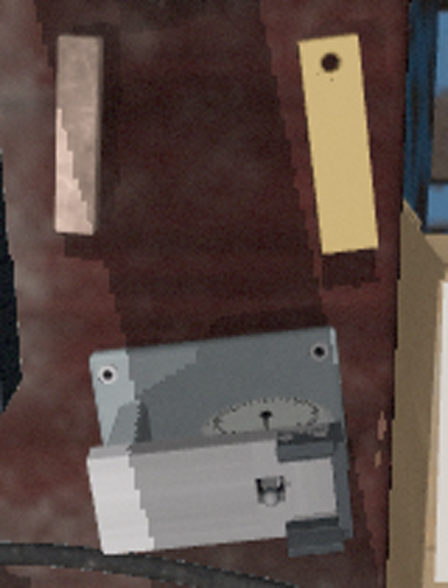

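View pics/w2.png

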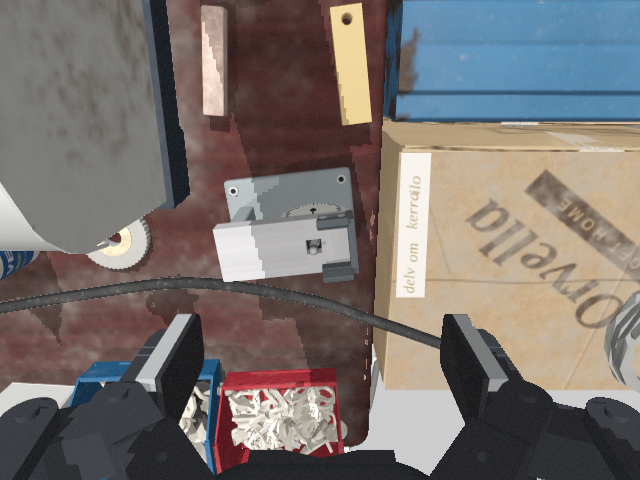

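```bash
python3 - <<'E'
from h import *
a=cv2.imread('pics/w2.png')[155:295,205:365];cv2.imwrite('pics/w2g.png',cv2.resize(a,None,fx=5,fy=4.2857*7/6,interpolation=2)[:600]) if 0 else cv2.imwrite('pics/w2g.png',cv2.resize(a,None,fx=4,fy=4,interpolation=2))
a=cv2.imread('pics/w1.png')[195:300,250:370];cv2.imwrite('pics/w1g.png',cv2.resize(a,None,fx=5,fy=5,interpolation=2))
a=cv2.imread('pics/w1.png')[90:190,320:380];b=cv2.imread('pics/w2.png')[0:130,320:380]
o=np.zeros((650,720,3),np.uint8);o[:500,:300]=cv2.resize(a,None,fx=5,fy=5,interpolation=2);o[:650,360:660]=cv2.resize(b,None,fx=5,fy=5,interpolation=2)
cv2.imwrite('pics/bars.png',o[:600])
for n in ('w1','w2'):
    im=cv2.imread(f'pics/{n}.png');h=cv2.cvtColor(im,cv2.COLOR_BGR2HSV)
    mk=cv2.inRange(h,(18,70,110),(32,255,255)); mk[:, :320]=0; mk[:,385:]=0; mk[:95 if n=='w1' else 0]=0; mk[195 if n=='w1' else 130:]=0
    c=max(cv2.findContours(mk,0,1)[0],key=cv2.contourArea);print(n,cv2.contourArea(c),cv2.minAreaRect(c),cv2.boxPoints(cv2.minAreaRect(c)).round(1).tolist())
    print(cv2.approxPolyDP(c,4,True)[:,0].tolist())
E
```

```text
w1 1485.5 ((350.5000305175781, 141.0), (76.71737670898438, 21.09478759765625), 84.2894058227539) [[336.20001220703125, 103.9000015258789], [357.20001220703125, 101.80000305175781], [364.79998779296875, 178.10000610351562], [343.79998779296875, 180.1999969482422]]
[[356, 102], [337, 105], [345, 179], [364, 177]]
w2 3572.5 ((350.32373046875, 64.06147003173828), (120.0503921508789, 32.32126235961914), 84.80557250976562) [[328.79998779296875, 5.699999809265137], [361.0, 2.799999952316284], [371.8999938964844, 122.4000015258789], [339.70001220703125, 125.30000305175781]]
[[361, 3], [330, 7], [343, 125], [371, 121]]
```

View pics/w2g.png

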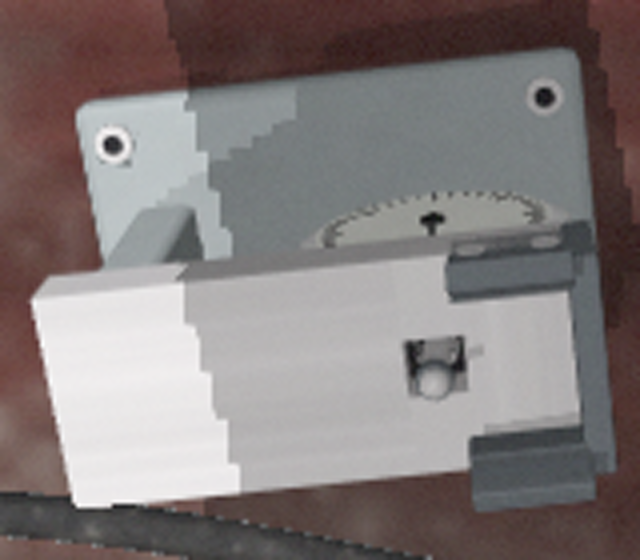

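View pics/w1g.png

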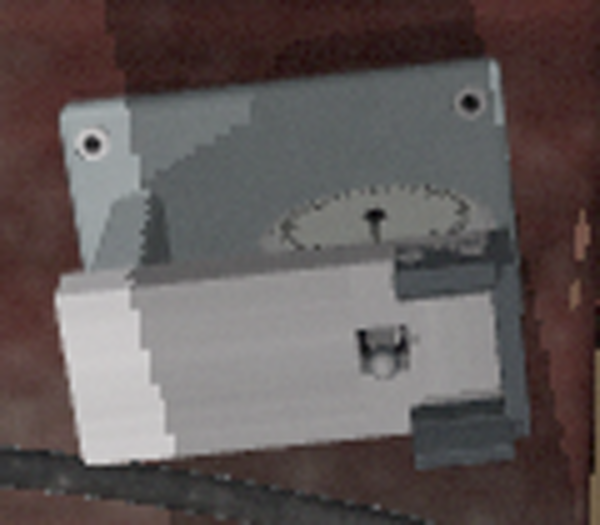

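View pics/bars.png

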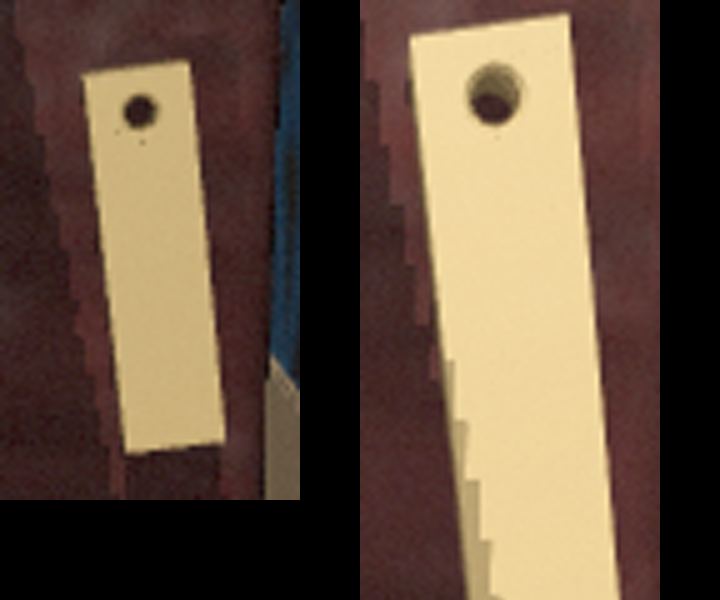

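```bash
cat > meas.py <<'E'
from h import *
import pickle
A=pickle.load(open('w1.pkl','rb'));B=pickle.load(open('w2.pkl','rb'))
pts={'TL hole':((336.6,105),(330.2,7.4)),'TR hole':((357.8,102.3),(361.8,2.8)),'BR cut':((365,178.2),(371.7,121.8)),
'tab front':((261.2,253.4),(213.5,230.5)),'tab back':((267.6,288),(223.75,281.75)),'plunger':((326.6,268),(314,249.5)),
'lip f':((348.6,253),(347.5,227.5)),'lip b':((350.4,274.4),(350,262.5)),
'screwL':((250+92/5,195+144/5),(205+113/4,155+146/4)),'screwR':((250+470/5,195+102/5),(205+544/4,155+97/4)),
'baseBR':((250+497/5,195+62/5),(205+575/4,155+50/4))}
z={'TL hole':20,'TR hole':20,'BR cut':20,'plunger':96,'screwL':8,'screwR':8,'baseBR':8}
for k,(a,b) in pts.items():
    x,e=tri([A,B],[a,b]);zz=z.get(k,86)
    print(k,x.round(1),round(e,2),'plane',zz,onz(A,a,zz).round(1)[:2],onz(B,b,zz).round(1)[:2])
E
python3 meas.py
```

```text
TL hole [413.6 315.5  19.1] 0.1 plane 20 [413.5 315.4] [413.7 315.6]
TR hole [410.8 337.4  20. ] 0.02 plane 20 [410.8 337.4] [410.8 337.4]
BR cut [490.6 347.6  20.9] 0.1 plane 20 [490.8 347.7] [490.6 347.6]
tab front [555.4 238.7  83.2] 0.6 plane 86 [553.6 239.5] [555.  239.2]
tab back [587.  245.8  96.2] 0.02 plane 86 [592.1 244.3] [591.9 243.2]
plunger [560.9 305.  105. ] 0.26 plane 96 [565. 305.] [564.2 305.1]
lip f [551.  326.6  91. ] 0.1 plane 86 [553. 327.] [552.7 326.8]
lip b [589.  331.3  59. ] 0.21 plane 86 [576.5 329.4] [577.5 329.1]
screwL [546.5 238.   12.2] 0.13 plane 8 [547.7 237.6] [547.6 237. ]
screwR [536.7 325.8   9.9] 0.17 plane 8 [537.3 326.1] [537.1 325.8]
baseBR [527.2 331.9   9.2] 0.16 plane 8 [527.6 332.2] [527.5 331.9]
```

```bash
python3 - <<'E'
from h import *
im1=cv2.imread('pics/w1.png')[90:200,360:440];im2=cv2.imread('pics/w2.png')[0:150,370:450]
o=np.zeros((600,800,3),np.uint8);a=cv2.resize(im1,None,fx=4,fy=4,interpolation=2);b=cv2.resize(im2,None,fx=4,fy=4,interpolation=2)
o[:a.shape[0],:320]=a;o[:b.shape[0],400:720]=b;cv2.imwrite('pics/box.png',o)
E
```

```text
(no output)
```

View pics/box.png

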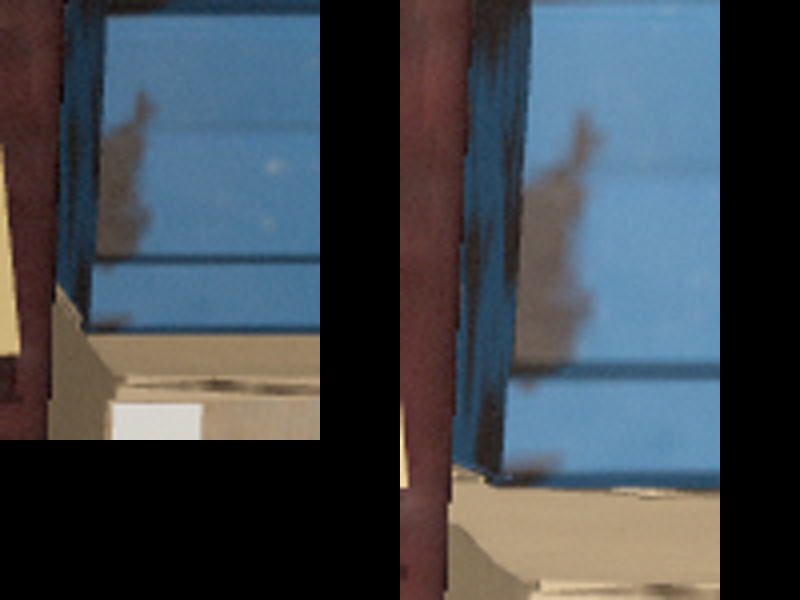

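```bash
python3 - <<'E'
from meas import *
print()
print(tri([A,B],[(381.2,172.5),(395,119.5)]),tri([A,B],[(383.7,155),(398,92.5)]))
print(tri([A,B],[(387.5,90+380/4),(403,590/4)]))
E
```

```text
TL hole [413.6 315.5  19.1] 0.1 plane 20 [413.5 315.4] [413.7 315.6]
TR hole [410.8 337.4  20. ] 0.02 plane 20 [410.8 337.4] [410.8 337.4]
BR cut [490.6 347.6  20.9] 0.1 plane 20 [490.8 347.7] [490.6 347.6]
tab front [555.4 238.7  83.2] 0.6 plane 86 [553.6 239.5] [555.  239.2]
tab back [587.  245.8  96.2] 0.02 plane 86 [592.1 244.3] [591.9 243.2]
plunger [560.9 305.  105. ] 0.26 plane 96 [565. 305.] [564.2 305.1]
lip f [551.  326.6  91. ] 0.1 plane 86 [553. 327.] [552.7 326.8]
lip b [589.  331.3  59. ] 0.21 plane 86 [576.5 329.4] [577.5 329.1]
screwL [546.5 238.   12.2] 0.13 plane 8 [547.7 237.6] [547.6 237. ]
screwR [536.7 325.8   9.9] 0.17 plane 8 [537.3 326.1] [537.1 325.8]
baseBR [527.2 331.9   9.2] 0.16 plane 8 [527.6 332.2] [527.5 331.9]

(array([491.28450942, 370.71036577, -15.16310624]), np.float64(0.31769294041760265)) (array([469.95346509, 371.58061368, -10.93524039]), np.float64(0.10520331063826759))
(array([524.20432802, 392.67689463, -92.67289745]), np.float64(1.569119595489087))
```

```bash
python3 - <<'E'
from h import *
from bench import bot, solve_ik, imaging
import pickle
yaw=0.127-np.pi
bot.grip(0.55,80)
bot.move_ptp([452,331.5,70],[np.pi,0,yaw])
st=bot.get_state();print(st['t'],st['tcp_pos'],st['orientation'],st['contact_force'],st['qpos'])
print(bot.movel([452,331.5,4],max_speed=80,threshold=12))
st=bot.get_state();print(st['t'],st['tcp_pos'],st['contact_force'])
bot.grip(0.0,80)
st=bot.get_state();print(st['t'],st['tcp_pos'],st['contact_force'],st['opening'])
bot.movel([452,331.5,150],max_speed=150)
st=bot.get_state();print(st['t'],st['tcp_pos'],st['contact_force'],st['opening'])
cv2.imwrite('pics/w3.png',imaging.capture('wrist'));cv2.imwrite('pics/scene3.png',imaging.capture('scene'))
E
```

```text
7.3417 [453.61754575 332.14852896  71.02127243] [ 3.14098838e+00  2.40185396e-03 -3.01481140e+00] [0.49978256 0.49643899 1.18594261] [ 5.00910812e-01  5.02316940e-01 -3.72122691e-01  6.93900150e-01
 -3.15317339e-04  3.74128448e-01]
False
8.3167 [452.39785402 331.73840667   4.40038562] [ 0.18984297 -0.1507589   0.55660682]
8.6667 [452.48667322 331.88188829   4.92189774] [-1.50282523  0.8030848   4.65248031] 0.23445885063903135
9.7917 [451.19929316 331.05048562 148.88125255] [-0.11022264 -0.13812647 -3.13530056] 0.2314660236214478
```

View pics/w3.png

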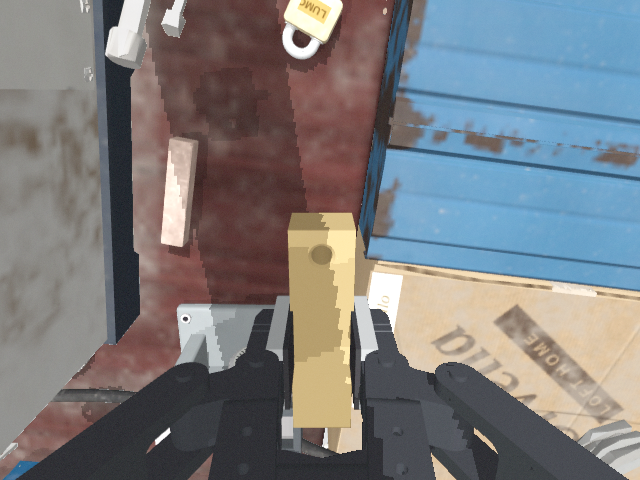

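View pics/scene3.png

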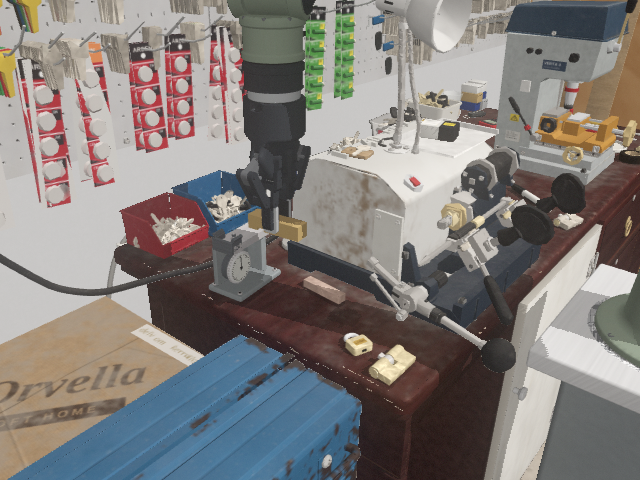

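```bash
cat > g.py <<'E'
from h import *
P=np.array([565.3,304.8]);YG=np.pi/2+0.116
gx=np.array([np.cos(YG),np.sin(YG)]);gy=np.array([-gx[1],gx[0]])
def tool(a,b,z): return [*(P+a*gx+b*gy),z]
E
python3 - <<'E'
from g import *
from bench import bot, solve_ik, imaging
m=imaging.camera_model('wrist');st=bot.get_state();t=np.array(st['tcp_pos']);y=st['orientation'][2]
tx=np.array([np.cos(y),np.sin(y)])
for uv,z in [((322,213),t[2]-4.5),((323,232),t[2]+15.5),((321,428),t[2]+15.5),((321,255),t[2]+15.5)]:
    d=onz(m,uv,z)[:2]-t[:2];print(uv,d@tx,d@[-tx[1],tx[0]])
bot.move_ptp(tool(-20,0,190),[np.pi,0,YG])
bot.movel(tool(-20,0,125),max_speed=120,threshold=12)
st=bot.get_state();print(st['t'],st['tcp_pos'],tool(-20,0,125),st['orientation'],st['contact_force'],st['qpos'])
import pickle
m=imaging.camera_model('wrist');pickle.dump(m,open('w4.pkl','wb'))
cv2.imwrite('pics/w4.png',imaging.capture('wrist'));cv2.imwrite('pics/scene4.png',imaging.capture('scene')[180:330,150:350])
cv2.imwrite('pics/scene4.png',cv2.resize(cv2.imread('pics/scene4.png'),None,fx=4,fy=4,interpolation=2))
E
```

```text
(322, 213) 40.03820942282295 0.32336008185751197
(323, 232) 39.43925311889832 -0.005387816830657144
(321, 428) -40.5716103403519 0.5051915611812108
(321, 255) 31.39289419955311 0.630339516923017
11.875 [567.92492205 285.18696245 125.560723  ] [np.float64(567.6148005127814), np.float64(284.93440918104807), 125] [ 3.14086712e+00 -1.98334213e-04  1.68706693e+00] [ 0.64819235  0.4209934  -2.54320618] [ 3.49285420e-01  5.62956556e-01 -1.00793851e-01  9.06294195e-01
  2.54395350e-05  1.80381123e+00]
```

View pics/w4.png

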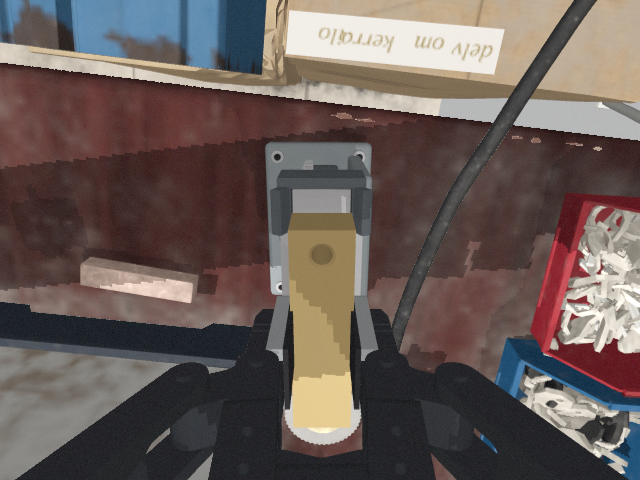

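View pics/scene4.png

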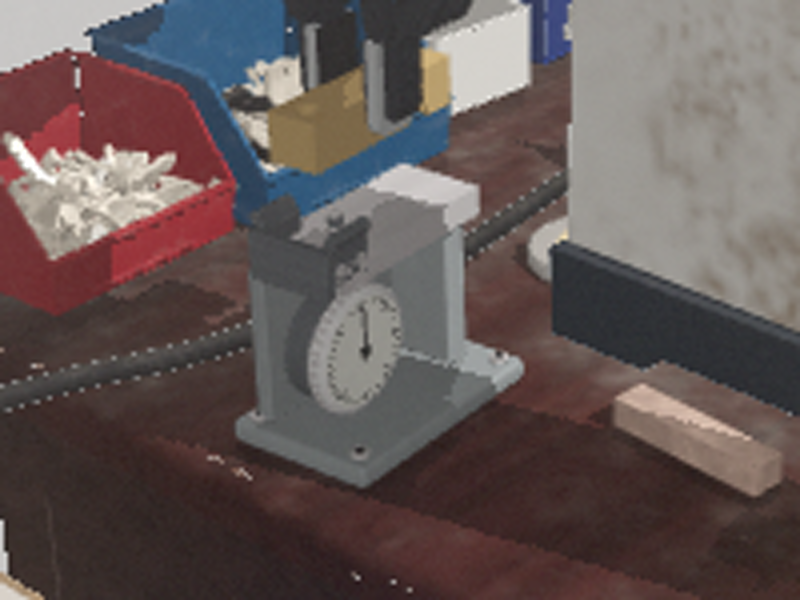

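```bash
python3 - <<'E'
from h import *
a=cv2.imread('pics/w4.png')[135:265,255:385];cv2.imwrite('pics/w4z.png',cv2.resize(a,None,fx=4.6,fy=4.6,interpolation=2))
E
```

```text
(no output)
```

View pics/w4z.png

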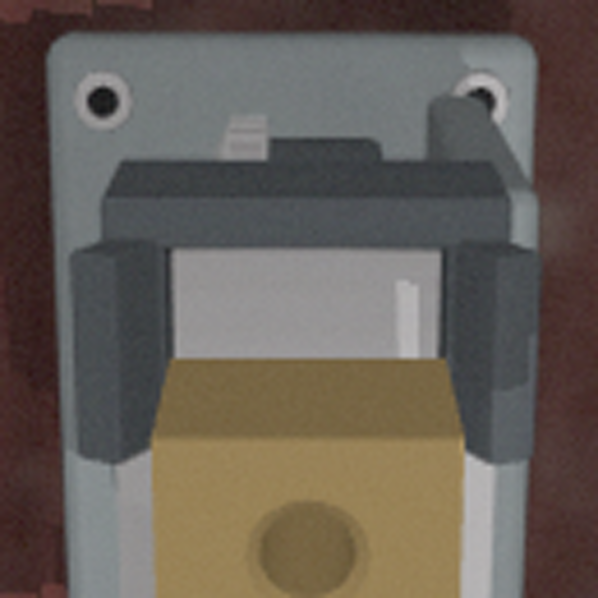

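```bash
python3 - <<'E'
from g import *
import pickle
m=pickle.load(open('w4.pkl','rb'));t=np.array([567.925,285.187])
for uv,z in [((321.5,188.9),86),((321.5,135+197/4.6),94),((321.5,135+160/4.6),94),((321.5,135+358/4.6),121),((255+172/4.6,189),86),((255+440/4.6,189),86)]:
    d=onz(m,uv,z)[:2]-t;print(d@gx,d@gy)
E
```

```text
40.23791010125933 -0.007708287352715004
46.911822451772515 0.0077877623568030074
50.35118747925876 0.01595236104682396
39.36983468731131 -0.011286835256195005
40.16107213440565 13.038883337755301
40.22321597620182 -13.073853022391297
```

```bash
python3 - <<'E'
from g import *
from bench import bot, imaging
print(bot.movel(tool(-20,0,103),max_speed=60,threshold=10))
print(bot.get_state()['contact_force'])
print(bot.movel(tool(-20,0,86),max_speed=10,threshold=17))
for i in range(3):
    st=bot.get_state();print(st['t'],st['tcp_pos'],st['orientation'],st['contact_force'],st['wrist_torque']); bot.dwell(0.3)
im=imaging.capture('scene')[180:330,150:350];cv2.imwrite('pics/scene5.png',cv2.resize(im,None,fx=4,fy=4,interpolation=2))
cv2.imwrite('pics/w5.png',imaging.capture('wrist'))
E
```

```text
False
[-0.25316087  0.81701007 -2.92657722]
True
13.6833 [567.82659867 285.01618544  91.01586422] [ 3.14093721e+00 -1.57621273e-04  1.68687760e+00] [-1.34667897 -0.92283743  5.1491055 ] [-0.06989426  0.15576756  0.06530138]
13.9833 [567.82343195 285.06061695  91.01437231] [ 3.14092970e+00 -2.20541815e-04  1.68687091e+00] [ 0.19753298 -0.45796851  5.19943735] [-0.01539617  0.05888469 -0.00619193]
14.2833 [567.84057853 285.04403041  91.02824746] [ 3.14090151e+00 -2.39450527e-04  1.68688023e+00] [ 0.26852676 -0.82988233  4.57827939] [-0.00210675  0.10057386 -0.00911118]
```

View pics/scene5.png

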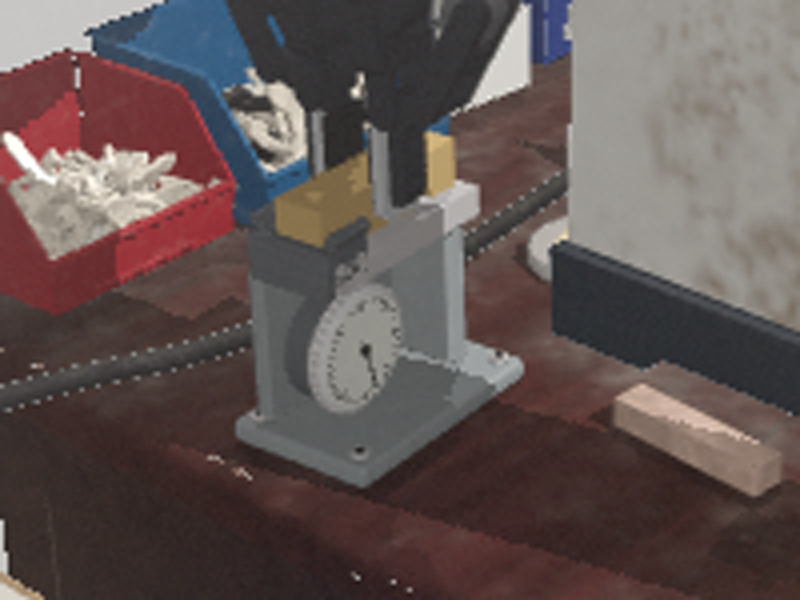

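View pics/w5.png

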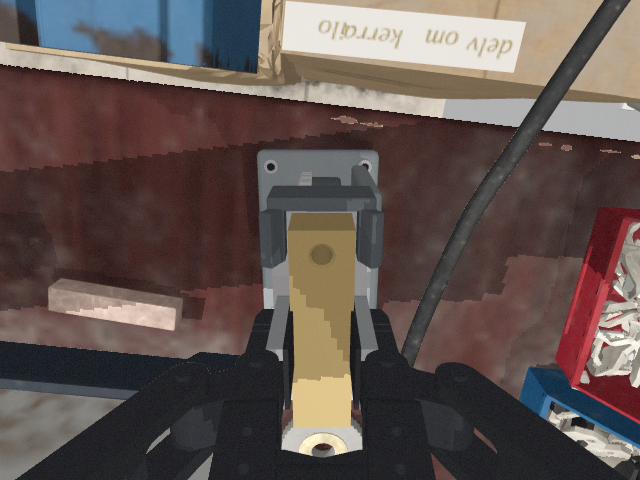

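```bash
python3 - <<'E'
from g import *
from bench import bot, imaging
for z in (90.3,89.6,88.9,88.2,87.5,86.8,86.1,85.4):
    r=bot.movel(tool(-20,0,z),max_speed=5,threshold=22); bot.dwell(0.15)
    f=np.mean([bot.get_state()['contact_force'] for _ in range(1)],axis=0);st=bot.get_state();print(z,r,st['t'],st['tcp_pos'].round(2),f.round(1),st['wrist_torque'].round(2))
    if f[2]>12: break
bot.dwell(0.9); st=bot.get_state();print(st['t'],st['tcp_pos'],st['contact_force'],st['orientation'])
im=imaging.capture('scene')[180:330,150:350];cv2.imwrite('pics/scene6.png',cv2.resize(im,None,fx=4,fy=4,interpolation=2))
E
```

```text
90.3 False 15.125 [567.87 285.07  90.96] [-1.8 -1.   5.9] [-0.15  0.29 -0.01]
89.6 False 15.5667 [567.87 285.06  90.9 ] [-3.1 -0.7  9.8] [-0.26  0.68  0.01]
88.9 False 16.0083 [567.88 285.09  90.92] [-4.9 -1.9 14.9] [-0.43  0.95  0.02]
16.9083 [567.89154718 285.07143361  90.90489844] [-4.862942   -2.31900289 14.58436514] [3.14151864e+00 3.23312964e-05 1.68687680e+00]
```

View pics/scene6.png

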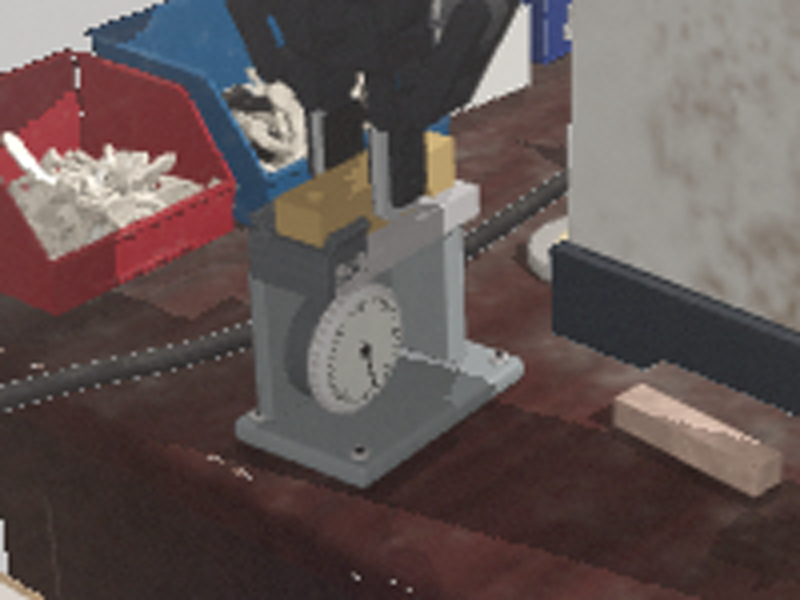

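```bash
python3 - <<'E'
from g import *
from bench import bot, imaging
im=imaging.capture('wrist');cv2.imwrite('pics/w6.png',im)
for n in ('w3','w4','w5','w6'):
    h=cv2.cvtColor(cv2.imread(f'pics/{n}.png'),cv2.COLOR_BGR2HSV)
    g=cv2.imread(f'pics/{n}.png').astype(float)
    s=h[195:270,300:315,1].mean(1); r=g[195:270,300:315,2].mean(1)
    gr=np.abs(np.diff(s)); k=np.argsort(-gr)[:4]+195; gr2=np.abs(np.diff(r)); k2=np.argsort(-gr2)[:4]+195
    print(n,k,k2)
a=np.hstack([cv2.imread(f'pics/{n}.png')[195:275,280:365] for n in('w3','w4','w6')])
cv2.imwrite('pics/cmp.png',cv2.resize(a,None,fx=3,fy=3,interpolation=0))
E
```

```text
w3 [211 230 212 203] [212 229 230 246]
w4 [212 211 230 223] [212 229 230 211]
w5 [212 210 209 202] [210 211 212 230]
w6 [212 213 210 209] [210 211 230 212]
```

View pics/cmp.png

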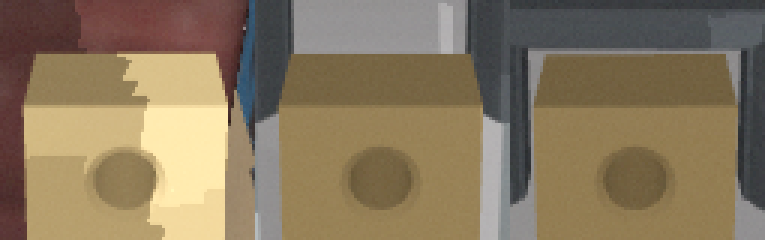

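```bash
python3 - <<'E'
from g import *
from bench import bot, imaging, solve_ik
bot.movel(tool(-20,0,190),max_speed=110)
st=bot.get_state();print(st['t'],st['contact_force'],st['opening'])
q=solve_ik(tool(-20,0,190),[np.pi,0,YG-np.pi]);print(q)
bot.move_j(q)
bot.movel(tool(-20,0,125),max_speed=80,threshold=12)
st=bot.get_state();print(st['t'],st['tcp_pos'],tool(-20,0,125),st['orientation'],YG-np.pi,st['contact_force'])
cv2.imwrite('pics/w7.png',imaging.capture('wrist'));cv2.imwrite('pics/scene7.png',imaging.capture('scene'))
im=imaging.capture('top');cv2.imwrite('pics/top7.png',im)
E
```

```text
18.075 [-0.22704226  0.12128144 -3.90115538] 0.23416355061755376
[ 0.34908973  0.51117793 -0.01467821  1.04494019  0.         -1.33770659]
21.6917 [568.09186751 285.11865038 125.56600385] [np.float64(567.6148005127814), np.float64(284.93440918104807), 125] [-3.14055746e+00  2.72646352e-04 -1.45478212e+00] -1.4547963267948965 [-0.0670873  -1.36464801 -3.39933639]
```

View pics/w7.png

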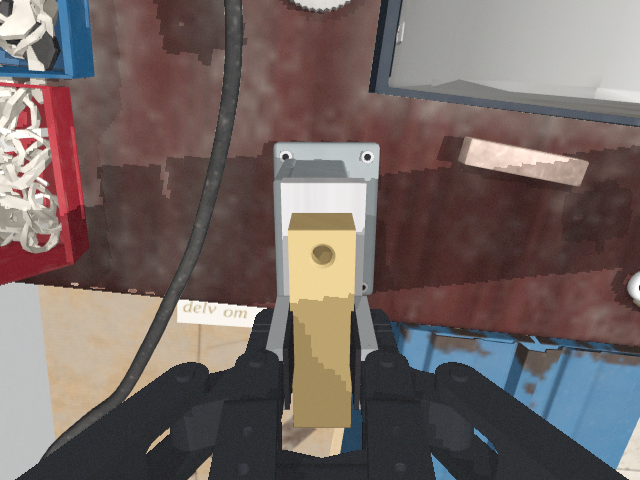

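View pics/scene7.png

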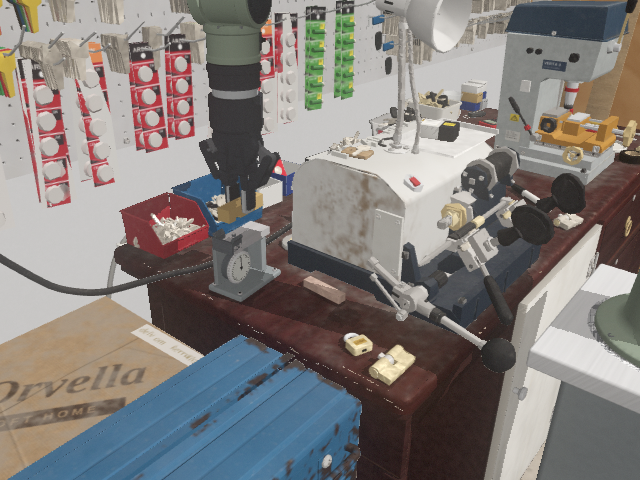

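View pics/top7.png

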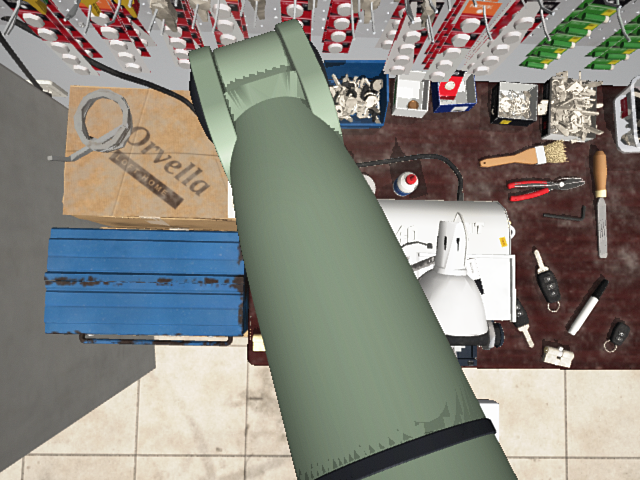

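```bash
python3 - <<'E'
from g import *
from bench import bot, imaging
print(bot.movel(tool(-20,0,103),max_speed=60,threshold=10))
print(bot.get_state()['contact_force'])
print(bot.movel(tool(-20,0,86),max_speed=10,threshold=17))
bot.dwell(.2)
st=bot.get_state();z0=st['tcp_pos'][2];print(st['t'],st['tcp_pos'],st['contact_force'])
if z0<93:
  for z in np.arange(90.3,85,-.7):
    r=bot.movel(tool(-20,0,z),max_speed=5,threshold=22); bot.dwell(0.2)
    st=bot.get_state();f=st['contact_force'];print(z,r,st['t'],st['tcp_pos'].round(2),f.round(1),st['wrist_torque'].round(2))
    if f[2]>12: break
  bot.dwell(0.4); st=bot.get_state();print(st['t'],st['tcp_pos'],st['contact_force'],st['orientation'])
im=imaging.capture('scene')[180:330,150:350];cv2.imwrite('pics/scene8.png',cv2.resize(im,None,fx=4,fy=4,interpolation=2))
cv2.imwrite('pics/w8.png',imaging.capture('wrist'))
E
```

```text
False
[-0.11139188 -0.41947669 -3.7703297 ]
True
23.775 [567.73127858 285.01248898  90.93914012] [-1.10186268  1.03839368  5.8645845 ]
90.3 False 24.3833 [567.77 284.97  90.93] [-2.  -0.1  5.7] [-0.11  0.42  0.04]
89.6 False 24.875 [567.78 284.97  90.9 ] [-3.2 -1.3 10.3] [-0.24  0.69  0.04]
88.89999999999999 False 25.3667 [567.76 285.    90.9 ] [-4.3 -3.2 14.7] [-0.41  1.03  0.04]
25.7667 [567.74149643 285.00539032  90.89416177] [-5.17214759 -1.39414701 14.02217231] [ 3.14041399e+00 -3.80774110e-04 -1.45463249e+00]
```

View pics/scene8.png

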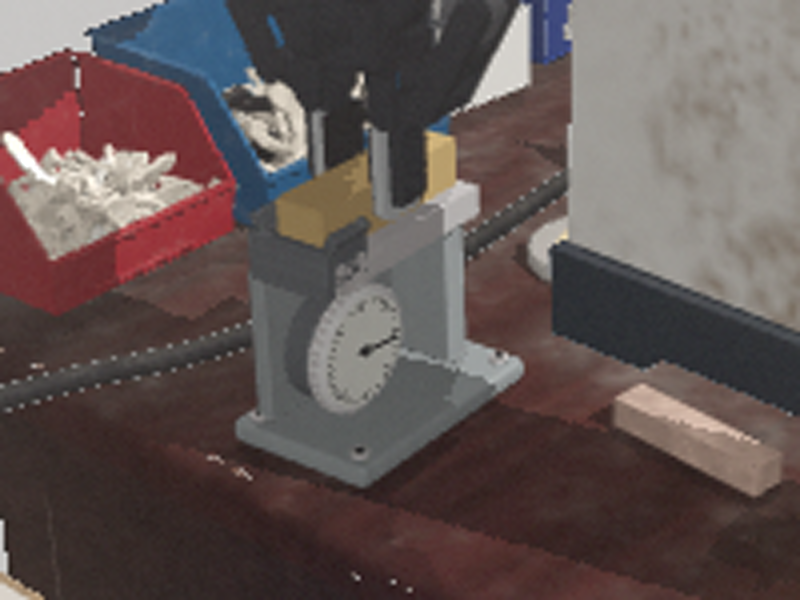

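View pics/w8.png

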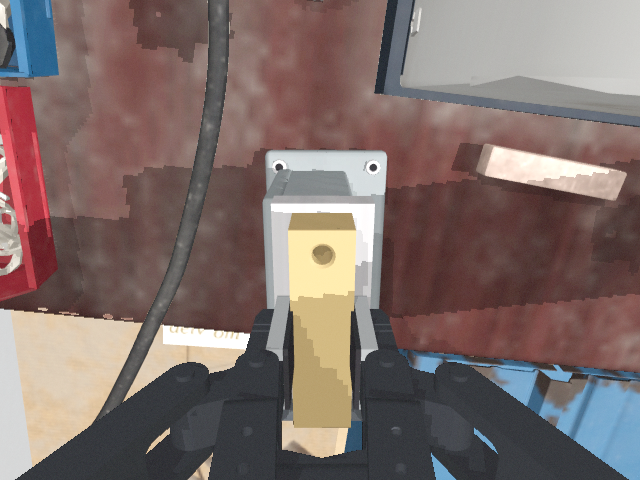

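```bash
python3 - <<'E'
from bench import bot
st=bot.get_state();print(st['t'],st['tcp_pos'],st['contact_force'],st['opening'])
bot.sign_off()
E
```

```text
25.8667 [567.76338088 285.02046064  90.89868876] [-4.60909956 -1.99684103 14.51336549] 0.2373400651774914
the job is handed in; nothing more can be done
```

I pressed the bar flat on the gauge with the hole end in the nest for the datum. Then I lifted it, turned it end for end and pressed it flat with the cut end in the nest. I handed the job in at about 26 s with the gripper still holding the cut end down. The hand-in gave no verdict.

- **Datum press:** I held it for over a second with an estimated 10 N on the table, well under the 35 N limit. The bar did not pivot in the grip between the pictures before and during the press.
- **Cut-end press:** The tool stopped dead at the same height as for the datum (90.9 mm), with an estimated 12 N on the table.
- **Dial:** The needle swung clearly less for the cut end than for the datum, as expected with the pin in the slot (6 mm against 10 mm). I judged this by eye from the scene picture and could not read the plunger travel directly.
- **Placing:** The bar was centred in the nest to about 1 mm in the wrist views. The cut end itself could not be seen from the wrist camera in the final pose, so its place along the nest follows from the bar's position in the grip.
- **What disagreed:**
  - The triangulated table height came out anywhere from about 83 to 96 mm, and one lip point was off by more. I relied on the table height in the text, and the contact height agreed with it.
  - A sideways force of about 5 N showed at the wrist in both presses; I did not trace its cause.
- **Other things:** I saw no sign that the other objects had moved, though I did not measure them.

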